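# Index the tilting tub over to the tray, lock it, and tip it empty

### The arm

A 6-joint arm with a two-finger parallel gripper is mounted at the origin on the work surface; the furniture and walls round the work are solid. World frame = base frame: x ahead of the robot, y to its left, z up, the work surface at z = 0. Lengths are in m, angles in degrees, forces in N, time in s.
With the tool pointing down it reaches from about 0.325 to 0.775 m from the base axis. Payload 5.5 kg.
Tool frame: the origin (TCP) lies at the centre of the arm's flange, where the gripper is bolted on; the fingertips stand 182 mm ahead of it and the grasp point (between the pads) lies 163 mm ahead of it; z points along the fingers, y is the direction in which the jaws open and shut (so a half turn about z gives the same grasp; the last joint's range is limited). The gripper opens to 88 mm and grips with 3 to 60 N. Pads are 20 mm wide; open, the fingers measure 115 mm over their backs; the gripper's body (75 mm by 178 mm) begins 61 mm behind the grasp point.
Start: joints at [61.152, 5.22, 70.514, -0, 104.267, -3.249], TCP at [0.259, 0.541, 0.405] pointing down, gripper open.
Joint ranges: [-164.24, 164.24], [-49.07, 125.15], [9.68, 141.18], [-86.29, 266.29], [3.28, 154.24], [-151.56, 151.56]. Speed limits (degrees/s): [147.25, 147.25, 172.46, 180, 180, 180].

### API

Orientations are given as [roll, pitch, yaw] about the fixed x, y, z axes, in that order (R = Rz(yaw) Ry(pitch) Rx(roll)).
In Python, from station import r gives the robot as it stands. The module is installed in compiled form; this text tells all that it offers. Calls block until the motion is done:
- r.reach(position, orientation): joint-space move of the TCP to a pose.
- r.servo_line(position, rotation=None, speed=0.15): straight line of the TCP; rotation=None keeps the orientation; speed is the mean speed in m/s.
- r.move_joints(angles): joint-space move.
- r.let_go() and r.grab(squeeze=None): open the fingers fully, or close them until they stop; squeeze is the grip in N (None keeps the last).
- r.wait(seconds).
- r.inverse_kinematics(position, orientation): joint angles nearest the present ones, or None.
- r.sense(): the state.
- r.snapshot(name): name is "scene" or "side" or "wrist"; returns a dict with "frame" (400x640x3 uint8, red, green, blue), "fx", "fy", "cx", "cy" (pixels), "R" (3x3) and "t" (3): a world point X has camera coordinates R X + t. Camera axes: x right, y down, z forward; pixel columns grow to the right and rows downward; lengths in m; the calibration is good to about 2 mm. A picture is of the moment at which its call begins. There is no depth.
A pose or a line that the arm cannot do raises r.IKError and nothing moves.
- r.hand_in(): hands the job in, once; it reports no verdict.
The state is a dict: "clock": time; "joints": joint angles; "joint_vel": joint speeds; "joint_torque": joint torques, N m; "tcp_pos": TCP position; "orientation": TCP orientation; "contact_force": force on the tool from outside, world axes, zero at the start; "torque": the same for the moment, N m; "opening": finger opening in m.
Only numpy, scipy, OpenCV 4.12 (cv2) and the standard library are available. Lean on these libraries where they do the work, as an engineer would, in place of code of your own. Each camera call takes 0.05 s, during which the arm holds its last target.

### The job

Pull up the black plunger knob and slide the carriage with the green tilting tub to the left, then let the plunger drop into the notch of the brass index stop so that the carriage is locked in front of the white tray. Only once it is locked, tip the tub forward by its red lever handle until the tin, the tape measure and the marker have all slid out into the tray. Bring the tub back upright with the handle, without letting it fall back, and do not knock over the glue stick that stands nearby.

Things in the scene. Friction and masses are not known exactly. Their poses are not given: they have to be found in the camera images.
- slide_base: Fixed slide: aluminium bed 130 x 510 x 12 mm with two rails. Origin on the table at mid-width (bed from y = -220 to +290 mm). x points away from the robot, across the slide to the tray; y is the slide direction (about the robot's left); z up. All parts below share these axes. Keep clear of the tub and its blue side plates: 184 mm wide in y, 155 mm high when upright.
- carriage (a joint): Travel of the grey carriage along the base's +y, in m: 0 at the start (locked in the park notch), end stop 0.168; friction 2 N. The brass stop's notch lies between 0.100 and 0.150; it is adjustable, not reported, and found by feel: let the pin ride on the strip and move the carriage on until the pin drops in and the carriage stops dead.
- plunger (a joint): Lift of the spring plunger, in m: 0 with its pin fully down in a notch (locked), 0.010 when the pin rides on top of the index strip, stop at 0.020. The spring pushes it down with 6 N at 0, 10 N at 0.020. Pin 10 mm wide, notches 14 mm: it drops in within 2 mm of a notch's centre and leaves 2 mm of play. Pin friction on the strip is under 1 N.
- knob_grip (a point): Centre of the grip band of the black plunger knob: round, upright, 32 mm across, from 16 mm below to 14 mm above this point; a steel housing 21 to 28 mm across stands below it. It is on the carriage, 180 mm to the +y side of the tub's middle, 80 mm above the table when seated. Fingers loosely round the knob can also push the carriage along y.
- tub (a joint): Tilt of the green tub about its trunnions, in rad: 0 upright against its stop, grows as it tips forward (top towards +x, over the tray), stop at 1.85. The things slide out by about 1.6 to 1.85. The tub is back-heavy and falls back to 0 unless held; lifting the handle takes about 5 to 9 N.
- trunnion (a point): Middle of the tub's pivot axis, parallel to the base's y, 135 mm above the table and 85 mm to the +x side of the slide's middle; moves with the carriage. The tub (inside 150 mm in y, 92 mm long at the floor, 90 mm deep) hangs behind and below the pivot; its sloping front wall ends in the pouring lip.
- lever_grip (a point): Middle of the red lever handle: round sleeve 16 mm thick, 85 mm long, parallel to the base's y, 155 mm to the -y side of the tub's middle, 100 mm from the pivot axis. Tub upright: 91 mm towards -x of and 42 mm above the pivot; it swings up and over to +x. The arm is at the inner end, 52 mm away. The sleeve turns freely on its pin, so fingers holding it along x can stay pointing down.
- white_tray: White open tray, 133 (x) x 298 (y) x 44 mm, 2 mm walls, loose on the table just beyond the slide on its +x side. Origin: centre of its underside.
- pin_tin: Round grey-white tin, 60 mm across and 32 mm high, lying in the tub at the start. Origin: centre of its underside.
- tape_measure: Round yellow tape measure, 64 x 72 x 25 mm, in the tub at the start. Origin: centre of its underside.
- green_marker: Felt marker, white with a green cap, 12 x 108 x 13 mm, along its y, in the tub's front corner at the start. Origin: middle of its underside.
- glue_stick: Bystander: glue stick, white and blue, 31 mm across and 96 mm tall, standing loose on the table on the robot's side of the slide. Origin: centre of its foot; z along it.
Mind the look-alikes: they are no part of the job. What is shaped like the tape_measure but orange or turquoise is not meant.

How it is judged (in metres and radians):
On the way, in this order (a step that is already met when the one before it is completed fails the run):
1. the plunger is pulled clear of the park notch (value of joint plunger above 0.009 m), for 0.05 s.
2. the carriage is locked at the index stop, the plunger fully down in its notch (value of joint carriage above 0.085 m and value of joint plunger below 0.004 m), for 0.3 s.
3. the tub is tipped well forward and all three things are in the tray (value of joint tub above 1.2 rad and x of pin_tin in the frame of white_tray between -0.07 and 0.07 m and y of pin_tin in the frame of white_tray between -0.15 and 0.15 m and z of each of pin_tin, tape_measure, green_marker in the frame of white_tray below 0.085 m and x of tape_measure in the frame of white_tray between -0.07 and 0.07 m and y of tape_measure in the frame of white_tray between -0.15 and 0.15 m and x of green_marker in the frame of white_tray between -0.07 and 0.07 m and y of green_marker in the frame of white_tray between -0.15 and 0.15 m), for 0.1 s.
At the end, for the whole second after the job is handed in: The carriage is locked at the index stop (travel over 0.085 m, plunger within 4 mm of fully down), the tub is back upright (within 0.12 rad), and the tin, the tape measure and the marker lie at rest inside the tray's outline, no higher than 85 mm above its underside (all of step 2 and value of joint tub below 0.12 rad and x of pin_tin in the frame of white_tray between -0.07 and 0.07 m and y of pin_tin in the frame of white_tray between -0.15 and 0.15 m and z of each of pin_tin, tape_measure, green_marker in the frame of white_tray below 0.085 m and x of tape_measure in the frame of white_tray between -0.07 and 0.07 m and y of tape_measure in the frame of white_tray between -0.15 and 0.15 m and x of green_marker in the frame of white_tray between -0.07 and 0.07 m and y of green_marker in the frame of white_tray between -0.15 and 0.15 m and linear speed of each of pin_tin, tape_measure, green_marker below 0.03 m/s); the robot touches nothing.
It fails at once if the tub is tipped (over 0.35 rad) while the carriage is not locked at the index stop (value of joint tub above 0.35 rad and not (value of joint carriage above 0.085 m and value of joint plunger below 0.006 m)).
It fails at once if the tub is let fall back (faster than 3.5 rad/s) (velocity of joint tub below -3.5 rad/s).
It fails at once if the glue stick is knocked over (angle between glue_stick's own z axis and vertical above 0.6 rad).
It also fails if it takes over 64 s, if anything falls off the work surface, if the arm or the gripper's body presses on something with over 40 N, if the wrist force passes 120 N, or if a joint passes its speed limit or range.

## Working session

There is one attempt and no reset: what is moved stays moved. The work goes in short steps, each a Python script; the robot and the scene stay as the last script left them, time stands still between calls to the robot, and variables do not carry over. Pictures are saved under pics/ and viewed, and the job is handed in when it is done.

```bash
mkdir -p pics; ls
python3 - <<'E'
from station import r
import cv2
print(r.sense())
for n in ["scene","side","wrist"]:
    s=r.snapshot(n); cv2.imwrite(f"pics/a_{n}.png",s["frame"][:,:,::-1]); print(n,s["fx"],s["cx"],s["cy"],s["R"],s["t"])
E
```

```text
pics
{'clock': 0.0, 'joints': array([ 6.11529305e+01,  5.26306775e+00,  7.05833406e+01, -6.02035929e-04,
        1.04265174e+02, -3.24891414e+00]), 'joint_vel': array([-0.00681363,  0.00698129,  0.00826767, -0.09339673,  0.02180971,
       -0.05586529]), 'joint_torque': array([ 1.92809814e-03, -4.46447861e+01, -4.06449795e+01,  7.01116514e-02,
        2.89798173e-02, -1.44037849e-04]), 'tcp_pos': array([0.2592667 , 0.5411547 , 0.40349255]), 'orientation': array([-1.79888564e+02, -5.74099751e-03,  1.54401691e+02]), 'contact_force': array([ 1.48223015, -0.93589365, -0.01150424]), 'torque': array([ 0.01825141, -0.00661545, -0.03108   ]), 'opening': 0.08778016036133333}
scene 454.8307764291101 319.35472184416443 204.49652552574256 [[ 0.79776829 -0.6028956  -0.0090909 ]
 [-0.3508113  -0.4518353  -0.82022942]
 [ 0.49040512  0.65754221 -0.57196247]] [-0.45641058  0.22961762  0.92908297]
side 370.65671180087946 322.2219054955727 193.6649263292608 [[ 0.62735107 -0.77861053 -0.01400995]
 [-0.57695994 -0.45264143 -0.67987717]
 [ 0.52301804  0.43460485 -0.73319217]] [-0.41302618  0.35192385  0.72791395]
wrist 305.3222810233212 317.3773931903862 198.90804101882082 [[ 0.43121721  0.90224675 -0.00158586]
 [ 0.86102778 -0.41099066  0.29952937]
 [ 0.26959763 -0.13052769 -0.95408576]] [-0.59848571 -0.03814102  0.39116568]
```

View pics/a_scene.png

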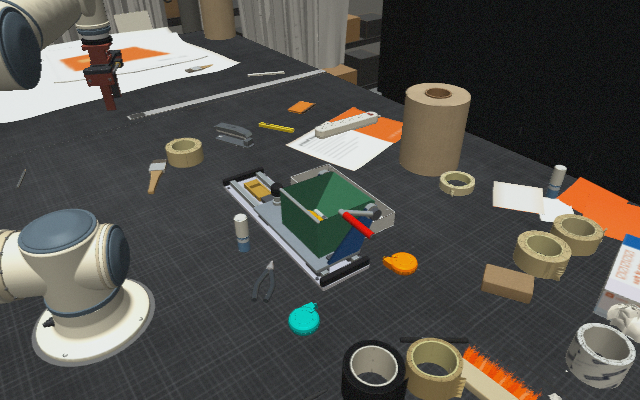

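View pics/a_side.png

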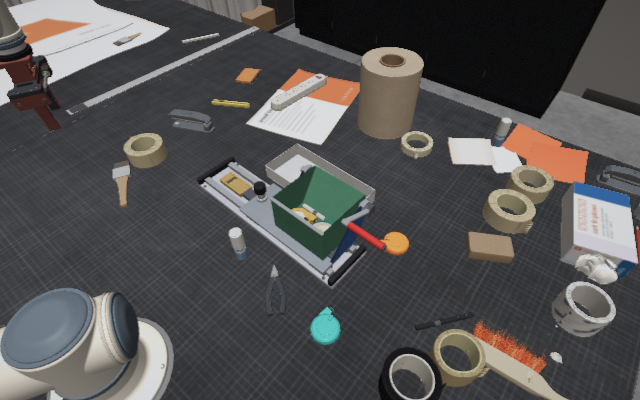

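View pics/a_wrist.png

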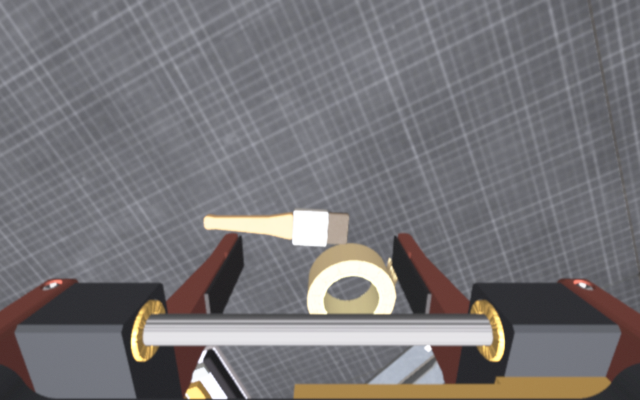

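The scene view shows the slide from about (228,180) to (360,275), with the knob at about (277,188), the red lever at (356,223) and the glue stick at (241,232). I'll enlarge both views.

Run:
```python
import cv2
a=cv2.imread("pics/a_scene.png")[150:300,210:410]; cv2.imwrite("pics/b_scene.png",cv2.resize(a,None,fx=4,fy=4,interpolation=cv2.INTER_CUBIC))
a=cv2.imread("pics/a_side.png")[135:290,190:390]; cv2.imwrite("pics/b_side.png",cv2.resize(a,None,fx=3.8,fy=3.8,interpolation=cv2.INTER_CUBIC))
```

```text
(no output)
```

View pics/b_scene.png

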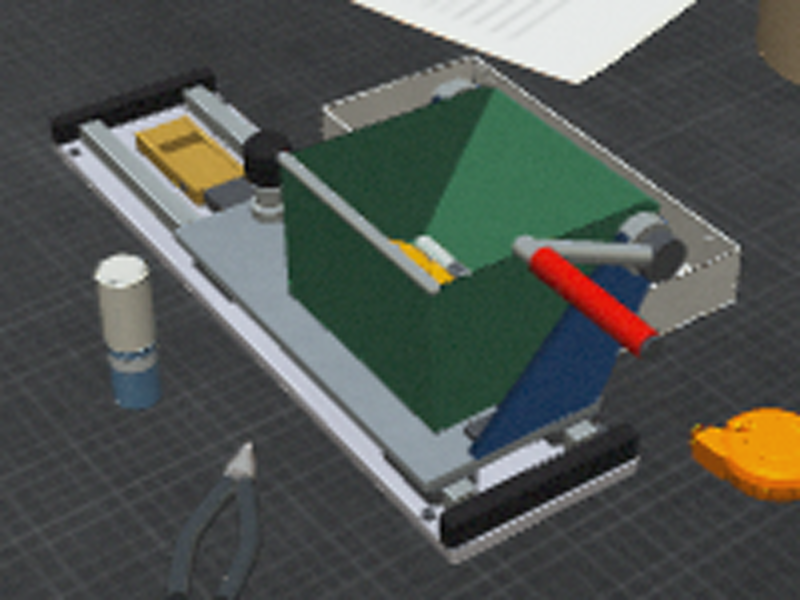

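View pics/b_side.png

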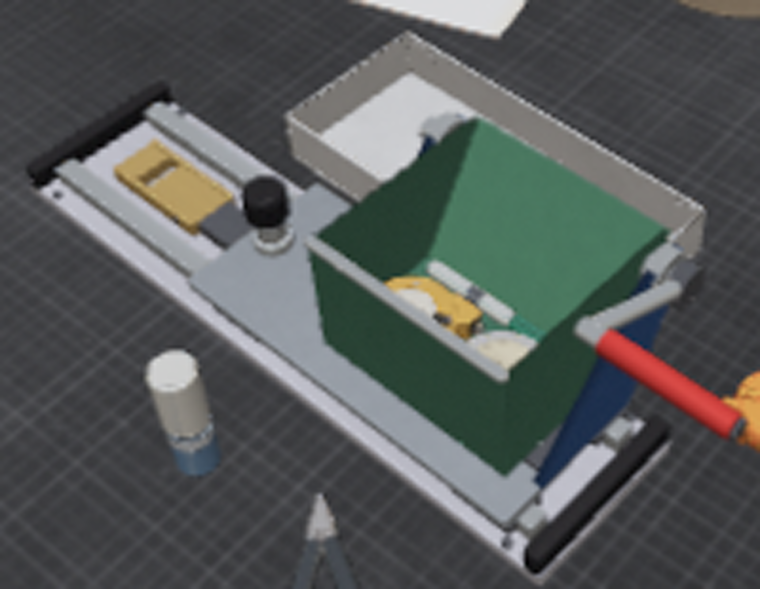

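```bash
cat > h.py <<'E'
import numpy as np, cv2
def ray(s,px):
    R=np.array(s["R"]);t=np.array(s["t"]);o=-R.T@t
    d=R.T@np.array([(px[0]-s["cx"])/s["fx"],(px[1]-s["cy"])/s["fy"],1]);return o,d/np.linalg.norm(d)
def plane(s,px,z):
    o,d=ray(s,px);return o+d*(z-o[2])/d[2]
def tri(s1,p1,s2,p2):
    A=np.zeros((3,3));b=np.zeros(3);rs=[ray(s1,p1),ray(s2,p2)]
    for o,d in rs:
        P=np.eye(3)-np.outer(d,d);A+=P;b+=P@o
    X=np.linalg.solve(A,b)
    return X,[np.linalg.norm(np.cross(X-o,d)) for o,d in rs]
E
python3 - <<'E'
from station import r
from h import *
S=r.snapshot("scene");D=r.snapshot("side")
def red(s,hx):
    f=s["frame"];h=cv2.cvtColor(f,cv2.COLOR_RGB2HSV)
    m=((((h[...,0]<5)|(h[...,0]>175))&(h[...,1]>180)&(h[...,2]>80))).astype(np.uint8)
    n,l,st,c=cv2.connectedComponentsWithStats(m)
    ok=[i for i in range(1,n) if st[i,4]>80 and hx[0]<c[i][0]<hx[1] and hx[2]<c[i][1]<hx[3]]
    i=max(ok,key=lambda i:st[i,4]);ys,xs=np.where(l==i);p=np.c_[xs,ys].astype(float)
    return p.mean(0),cv2.minAreaRect(p.astype(np.float32))
rs=red(S,(320,390,190,260));rd=red(D,(330,400,200,270));print(rs,rd)
def ends(rr):
    b=cv2.boxPoints(rr[1]);e=sorted([(np.linalg.norm(b[i]-b[(i+1)%4]),i) for i in range(4)])[:2]
    m=[(b[i]+b[(i+1)%4])/2 for _,i in e];return sorted(m,key=lambda q:q[0])
es,ed=ends(rs),ends(rd)
print("lever",tri(S,rs[0],D,rd[0]),[tri(S,a,D,b) for a,b in zip(es,ed)])
def blk(s,w):
    f=s["frame"][w[2]:w[3],w[0]:w[1]];m=(f.max(2)<45).astype(np.uint8)
    n,l,st,c=cv2.connectedComponentsWithStats(m);i=1+np.argmax(st[1:,4]);return c[i]+[w[0],w[2]],st[i]
ks=blk(S,(266,290,178,200));kd=blk(D,(250,272,178,199));print(ks,kd)
print("knob",tri(S,ks[0],D,kd[0]))
cs=lambda u,v:(u/4+210,v/4+150)
cd=lambda u,v:(u/3.8+190,v/3.8+135)
print("corner -y,robot z0",plane(S,cs(455,562),0),plane(D,cd(540,583),0))
print("corner -y, far z0",plane(S,cs(636,467),0))
print("corner +y,robot",plane(S,cs(57,150),0),plane(D,cd(33,190),0))
print("glue top",tri(S,cs(122,270),D,cd(174,365)))
print("tray corners z44",plane(D,cd(408,34),.044),plane(D,cd(288,120),.044),plane(D,cd(704,212),.044), plane(S,cs(478,58),.044),plane(S,cs(740,246),.044),plane(S,cs(325,107),.044))
E
```

```text
(array([357.38314176, 224.42145594]), ((357.3623352050781, 224.31712341308594), (35.30912399291992, 7.587390899658203), 38.990989685058594)) (array([363.09803922, 236.50980392]), ((363.8846130371094, 236.92306518554688), (40.21576690673828, 2.773500919342041), 33.690067291259766))
lever (array([ 0.46390432, -0.26471999,  0.17905361]), [np.float64(0.0022076094769079976), np.float64(0.002207609476908105)]) [(array([ 0.46048872, -0.2277445 ,  0.18653355]), [np.float64(0.0016036184032434692), np.float64(0.0016036184032434252)]), (array([ 0.46183007, -0.30628986,  0.17930508]), [np.float64(0.002064187721559505), np.float64(0.0020641877215595156)])]
(array([275.68867925, 189.58490566]), array([  5,   5,  12,  14, 106], dtype=int32)) (array([259.24545455, 188.33636364]), array([  4,   4,  12,  13, 110], dtype=int32))
knob (array([0.48265053, 0.06398225, 0.08491516]), [np.float64(0.0006340253684273787), np.float64(0.000634025368427269)])
corner -y,robot z0 [ 0.41395313 -0.22505035  0.        ] [ 0.41309173 -0.22657968  0.        ]
corner -y, far z0 [ 0.54196794 -0.22895259  0.        ]
corner +y,robot [0.43570938 0.27961521 0.        ] [0.4339224  0.27998921 0.        ]
glue top (array([0.34933085, 0.00370823, 0.09240546]), [np.float64(0.001285946202827374), np.float64(0.0012859462028273645)])
tray corners z44 [0.71131346 0.13902045 0.044     ] [0.57992601 0.14354417 0.044     ] [ 0.69301197 -0.15496777  0.044     ] [0.71302295 0.13610688 0.044     ] [ 0.69681199 -0.15174965  0.044     ] [0.58481509 0.14817286 0.044     ]
```

Run:
```python
from station import r
from h import *
# hover: jaws along slide x. tool pointing down: R=Rz(yaw)Rx(180): tool y -> for yaw psi: (sin psi, -cos psi)
for psi in (87.5,-92.5):
    for p in ([0.43,0.064,0.42],[0.487,0.064,0.243],[0.47,-0.14,0.34],[0.64,-0.14,0.40]):
        print(psi,p,r.inverse_kinematics(p,[180,0,psi]))
S=cv2.imread("pics/a_scene.png");print(r.sense()["clock"])
```

```text
87.5 [0.43, 0.064, 0.42] [ 3.98001381e+00 -2.00507465e+01  9.20814889e+01 -2.54444375e-14
  1.07969258e+02  6.48001381e+00]
87.5 [0.487, 0.064, 0.243] [ 3.51753802e+00 -1.00961688e+01  1.01823024e+02 -2.54444375e-14
  8.82731443e+01  6.01753802e+00]
87.5 [0.47, -0.14, 0.34] [-20.56284573 -11.99480917  93.59963167   0.          98.39517749
 -18.06284573]
87.5 [0.64, -0.14, 0.4] [-15.31394938  13.89559711  61.35848878   0.         104.74591411
 -12.81394938]
-92.5 [0.43, 0.064, 0.42] None
-92.5 [0.487, 0.064, 0.243] None
-92.5 [0.47, -0.14, 0.34] None
-92.5 [0.64, -0.14, 0.4] None
0.25
```

Run:
```python
from station import r
from h import *
import pickle
r.reach([0.485,0.02,0.42],[180,0,87.5])
s=r.sense();print(s["clock"],s["tcp_pos"],s["orientation"],s["contact_force"])
w=r.snapshot("wrist");pickle.dump(w,open("w1.pkl","wb"));cv2.imwrite("pics/c_wrist.png",w["frame"][:,:,::-1])
```

```text
2.2917 [0.48505263 0.02066222 0.41996772] [-1.79995727e+02 -1.35819399e-02  8.75792217e+01] [ 0.02097798  0.39906933 -0.15946325]
```

View pics/c_wrist.png

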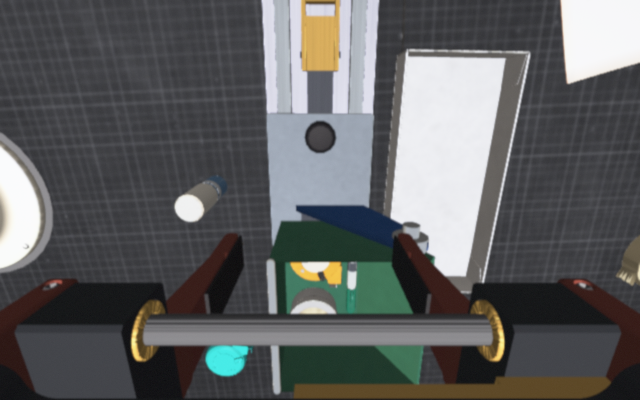

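The wrist view shows the knob at about (320,136), the bed edges at x of about 263 and 378, and the glue stick at (190,205).

Run:
```python
from h import *
import pickle
w=pickle.load(open("w1.pkl","rb"))
f=w["frame"];c=f[110:165,295:350]
m=(c.max(2)<70).astype(np.uint8);n,l,st,ce=cv2.connectedComponentsWithStats(m);i=1+np.argmax(st[1:,4]);px=ce[i]+[295,110];print(st[i],px)
print("knob z94",plane(w,px,.094),"z80",plane(w,px,.080))
# width check
a=plane(w,(st[i,0]+295,px[1]),.088);b=plane(w,(st[i,0]+st[i,2]+295,px[1]),.088);print("width",b-a)
for v in (5,40,100):
    row=f[v].astype(int).sum(1);e=[u for u in range(255,390) if abs(row[u+1]-row[u-1])>110];print(v,e)
cv2.imwrite("pics/c_crop.png",cv2.resize(f[0:280,170:440,::-1],None,fx=2.1,fy=2.1,interpolation=cv2.INTER_CUBIC))
```

```text
[ 11  12  29  30 427] [320.61592506 137.51990632]
knob z94 [0.49121256 0.06931348 0.094     ] z80 [0.4913082  0.06783274 0.08      ]
width [ 0.02919251 -0.00120836  0.        ]
5 [260, 261, 262, 263, 289, 290, 300, 301, 305, 306, 334, 340, 350, 351, 353, 377, 378, 379]
40 [262, 263, 264, 290, 291, 300, 301, 339, 340, 349, 350, 375, 376, 377, 378]
100 [265, 266, 267, 292, 306, 307, 308, 331, 332, 333, 347, 348, 350, 372, 373, 374]
```

View pics/c_crop.png

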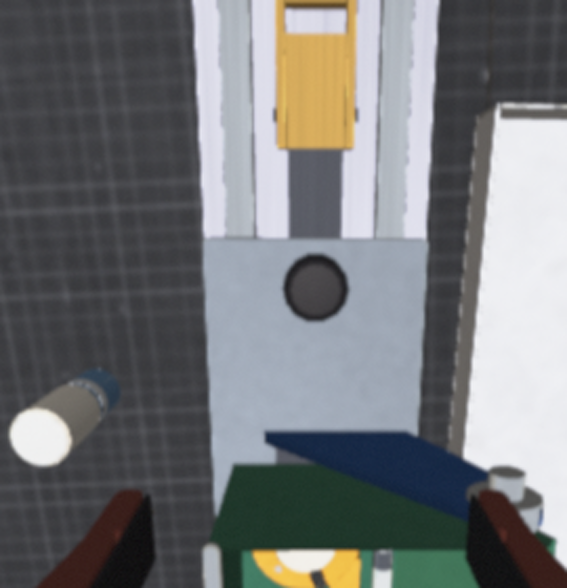

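Run:
```python
from h import *
import pickle
w=pickle.load(open("w1.pkl","rb"))
ms=[]
for v,a,b in ((5,261.5,378),(40,263,376.5),(100,266,373)):
    A=plane(w,(a,v),.012);B=plane(w,(b,v),.012);ms.append((A+B)/2);print(A,B,B[0]-A[0])
d=ms[0]-ms[2];print(ms,np.degrees(np.arctan2(-d[0],d[1])))
```

```text
[0.43169728 0.20835605 0.012     ] [0.56100399 0.20303931 0.012     ] 0.12930671754521977
[0.43005362 0.17336572 0.012     ] [0.55991805 0.16801741 0.012     ] 0.12986443544390758
[0.42750433 0.1080557  0.012     ] [0.55676971 0.10271603 0.012     ] 0.12926538048103814
[array([0.49635064, 0.20569768, 0.012     ]), array([0.49498583, 0.17069157, 0.012     ]), array([0.49213702, 0.10538586, 0.012     ])] -2.405307190567706
```

```bash
cat >> h.py <<'E'
YD=np.array([0.0420,0.9991,0]);XD=np.array([0.9991,-0.0420,0]);K0=np.array([0.4911,0.0690,0.080])
def P(base,dx=0,dy=0,z=None):
    p=base+XD*dx+YD*dy
    if z is not None:p=np.array([p[0],p[1],z])
    return list(p)
ORI=[180,0,87.6]
def st(r,tag=""):
    s=r.sense();print(tag,round(s["clock"],2),s["tcp_pos"].round(4),s["contact_force"].round(2),round(s["opening"],4));return s
E
python3 - <<'E'
from station import r
from h import *
import pickle
r.servo_line(P(K0,z=.247),ORI,0.15);st(r,"down")
r.grab(35);st(r,"grip")
cv2.imwrite("pics/d_scene.png",cv2.resize(r.snapshot("side")["frame"][120:300,190:430,::-1],None,fx=3,fy=3))
r.servo_line(P(K0,z=.247+.0155),ORI,0.03);s=st(r,"up")
E
```

```text
down 3.69 [0.4914 0.0689 0.2481] [ 0.07 -0.01  0.13] 0.0878
grip 4.61 [0.4904 0.0691 0.2469] [-5.66 -0.15  2.88] 0.0308
up 5.33 [0.4905 0.069  0.2614] [-4.41  0.02 -8.64] 0.0307
```

View pics/d_scene.png

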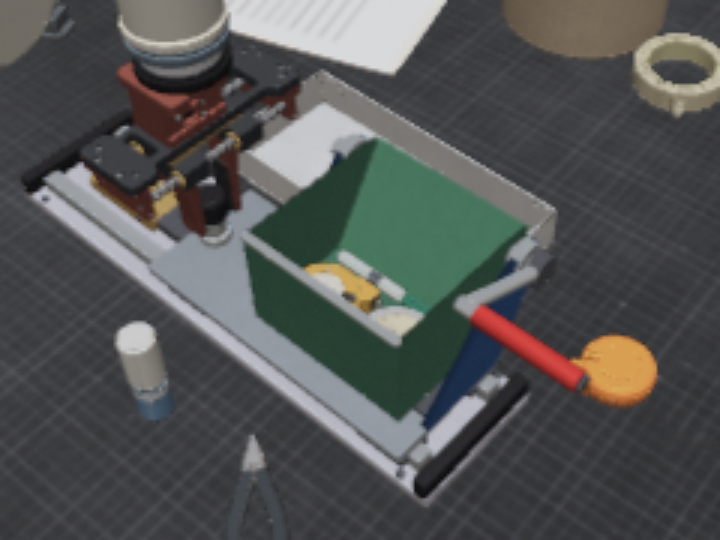

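Run:
```python
from station import r
from h import *
r.servo_line(P(K0,dy=.04,z=.2625),ORI,0.06);st(r,"40")
r.servo_line(P(K0,dy=.092,z=.2625),ORI,0.08);st(r,"92")
r.servo_line(P(K0,dy=.092,z=.2585),ORI,0.04);st(r,"low")
r.servo_line(P(K0,dy=.092,z=.2565),ORI,0.04);st(r,"low2")
cv2.imwrite("pics/e_side.png",cv2.resize(r.snapshot("side")["frame"][120:300,190:430,::-1],None,fx=3,fy=3))
```

```text
40 6.14 [0.4922 0.1093 0.2615] [ -4.7    1.91 -10.12] 0.031
92 6.94 [0.4944 0.1614 0.2616] [ -5.52   1.4  -10.96] 0.0309
low 7.19 [0.4944 0.1612 0.2576] [-6.14  2.49 -8.11] 0.0309
low2 7.44 [0.4944 0.1612 0.257 ] [-7.95  1.88 -4.05] 0.031
```

View pics/e_side.png

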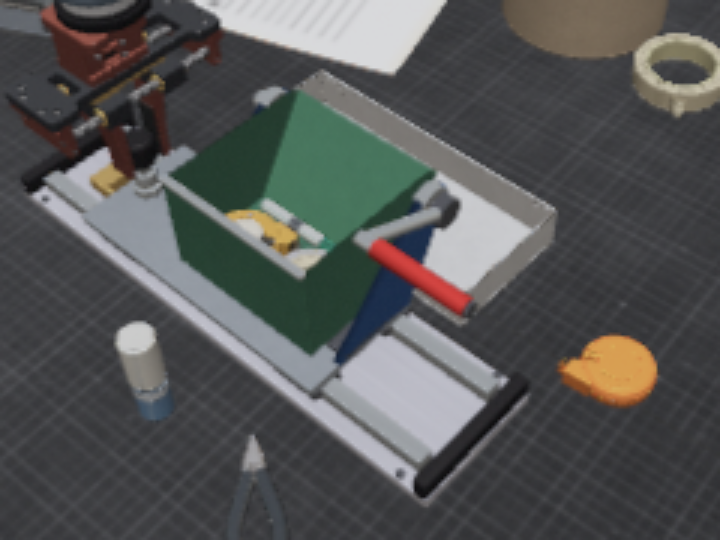

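Run:
```python
from station import r
from h import *
r.let_go();st(r,"open")
r.servo_line(P(K0,dy=.092,z=.315),ORI,0.15)
K=P(K0,dy=.092+.020,z=.315)
for psi in (-2.4,177.6): print(psi,r.inverse_kinematics(K,[180,0,psi]))
s=st(r); print(s["joints"].round(1))
w=r.snapshot("wrist");cv2.imwrite("pics/f_wrist.png",w["frame"][:,:,::-1])
cv2.imwrite("pics/f_side.png",cv2.resize(r.snapshot("side")["frame"][120:300,190:430,::-1],None,fx=3,fy=3))
```

```text
open 8.48 [0.4949 0.1609 0.2564] [ 0.49  0.17 -0.72] 0.0874
-2.4 [ 1.63513851e+01 -5.90580484e+00  9.06647836e+01 -2.54444375e-14
  9.52410212e+01  1.08751385e+02]
177.6 [ 16.35138515  -5.90580484  90.66478363   0.          95.24102121
 -71.24861485]
 9.03 [0.4949 0.1609 0.3146] [-0.23  0.33  0.21] 0.088
[14.3 -7.  91.8 -0.  95.3 16.7]
```

View pics/f_wrist.png

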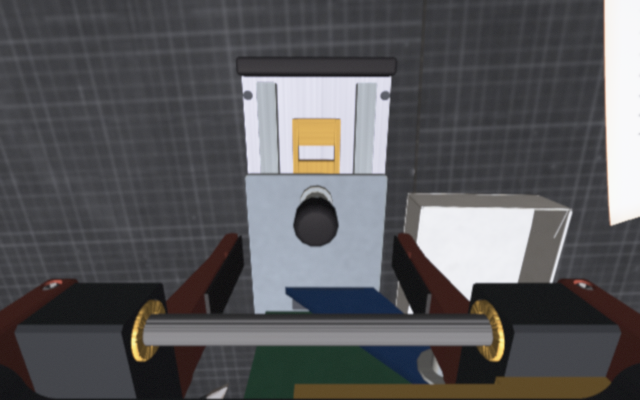

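View pics/f_side.png

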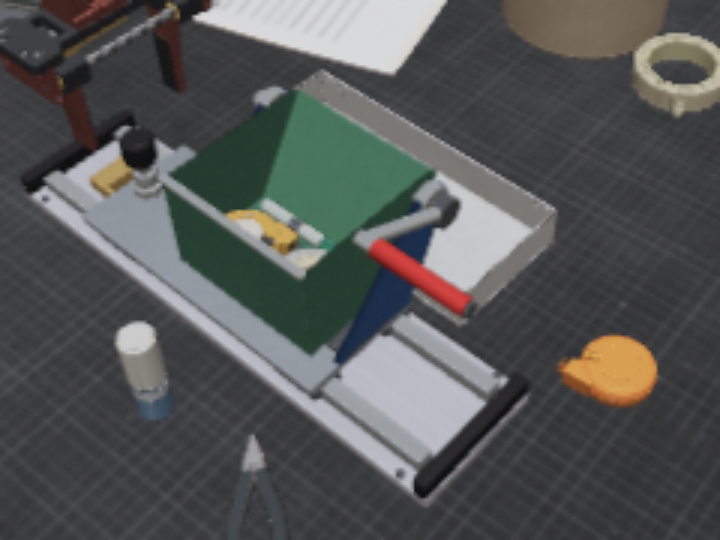

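Run:
```python
from station import r
from h import *
O2=[180,0,177.6]
r.reach(P(K0,dy=.092+.020,z=.315),O2)
r.servo_line(P(K0,dy=.092+.020,z=.255),O2,0.15);s=st(r,"down")
f0=s["contact_force"]
d=.092+.024
log=[]
while d<.092+.028+.070:
    d+=.002
    r.servo_line(P(K0,dy=d,z=.255),O2,0.03)
    s=r.sense();f=(s["contact_force"]-f0)@YD
    y=(s["tcp_pos"]-K0)@YD
    log.append((round(d-.028,4),round(y-.028,4),round(f,1),round(s["clock"],1)))
    if abs(f)>10: break
for l in log: print(*l)
cv2.imwrite("pics/g_side.png",cv2.resize(r.snapshot("side")["frame"][120:300,190:430,::-1],None,fx=3,fy=3))
```

```text
down 11.05 [0.4959 0.1809 0.2553] [0.2  0.62 1.08] 0.0879
0.09 0.0903 -1.4 11.4
0.092 0.0921 -0.6 11.7
0.094 0.0939 -1.8 11.9
0.096 0.0955 -5.9 12.2
0.098 0.0974 -6.0 12.4
0.1 0.0994 -6.0 12.7
0.102 0.1014 -5.0 12.9
0.104 0.1034 -5.4 13.2
0.106 0.1054 -5.9 13.4
0.108 0.1074 -6.0 13.7
0.11 0.1094 -7.4 13.9
0.112 0.1114 -5.2 14.2
0.114 0.1134 -5.7 14.4
0.116 0.1154 -6.2 14.7
0.118 0.1174 -6.0 14.9
0.12 0.1194 -6.5 15.2
0.122 0.1214 -5.8 15.4
0.124 0.1234 -5.5 15.7
0.126 0.1255 -6.0 15.9
0.128 0.1276 -5.1 16.1
0.13 0.1302 -3.0 16.4
0.132 0.1325 -0.9 16.6
0.134 0.1342 -1.7 16.9
0.136 0.1351 -7.4 17.1
0.138 0.1359 -14.3 17.4
```

View pics/g_side.png

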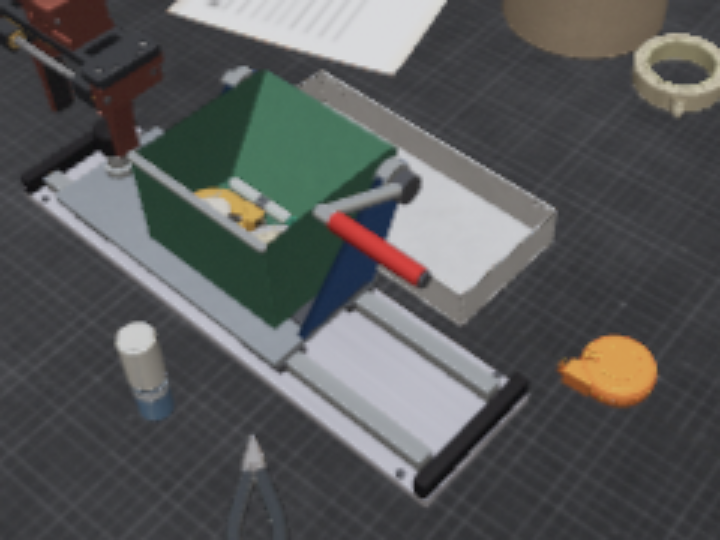

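Run:
```python
from station import r
from h import *
import pickle
O2=[180,0,177.6]
r.servo_line(P(K0,dy=.132+.022,z=.255),O2,0.1)
r.servo_line(P(K0,dy=.132+.022,z=.33),O2,0.15)
st(r)
r.reach(P(K0,dy=.08,z=.42),ORI)
r.wait(.15);st(r)
w=r.snapshot("wrist");d=r.snapshot("side");sc=r.snapshot("scene")
pickle.dump((w,d,sc),open("w2.pkl","wb"))
cv2.imwrite("pics/h_wrist.png",w["frame"][:,:,::-1])
cv2.imwrite("pics/h_side.png",cv2.resize(d["frame"][140:260,190:390,::-1],None,fx=4,fy=4))
```

```text
18.37 [0.4975 0.2231 0.3292] [-0.03 -0.79 -0.44] 0.088
 19.81 [0.4945 0.1491 0.4193] [ 0.5  -0.29  0.47] 0.0878
```

View pics/h_wrist.png

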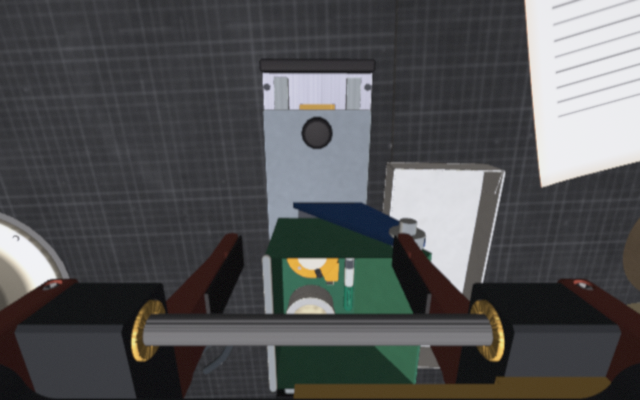

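View pics/h_side.png

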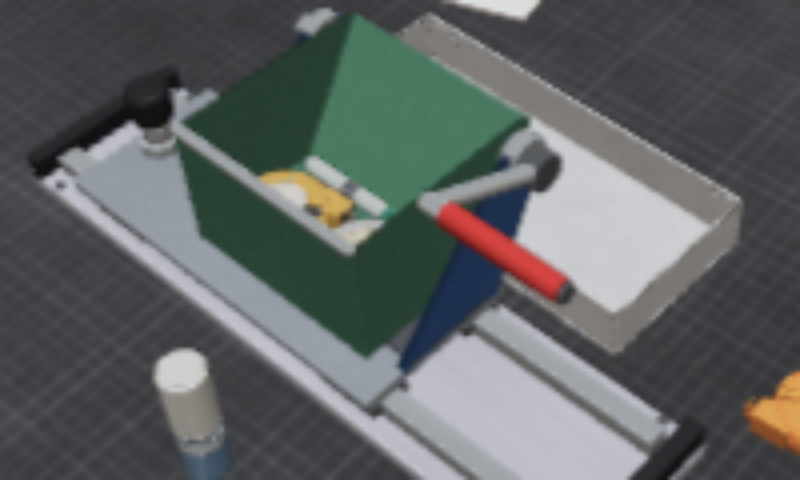

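Run:
```python
from h import *
import pickle
w,d,sc=pickle.load(open("w2.pkl","rb"));w1=pickle.load(open("w1.pkl","rb"))
def kn(w,y0,y1,x0,x1,t=70):
    c=w["frame"][y0:y1,x0:x1];m=(c.max(2)<t).astype(np.uint8);n,l,st,ce=cv2.connectedComponentsWithStats(m);i=1+np.argmax(st[1:,4]);return st[i],ce[i]+[x0,y0]
a=kn(w1,110,165,295,350);b=kn(w,112,160,295,345);print(a,b)
k1=plane(w1,a[1],.088);k2=plane(w,b[1],.088);print("travel by knob",(k2-k1)@YD,(k2-k1)@XD)
# plate edge row
for W,c in ((w1,a[1][0]),(w,b[1][0])):
    f=W["frame"].astype(int).sum(2)
    prof=f[85:125,int(c)-40:int(c)-25].mean(1) if 0 else f[90:125,272:280].mean(1)
    g=np.abs(np.diff(prof));v=90+g.argmax()+1;print("edge row",v,"y knob-edge",(plane(W,(c,v),.03)-(k1 if W is w1 else k2))@YD, g.max())
```

```text
(array([ 11,  12,  29,  30, 427], dtype=int32), array([320.61592506, 137.51990632])) (array([  7,   5,  30,  31, 727], dtype=int32), array([316.61623109, 132.40165062]))
travel by knob 0.13368975169892724 -0.0003969585117054908
edge row 113 y knob-edge 0.02209953810604404 65.0
edge row 109 y knob-edge 0.02144456796174131 52.125
```

Run:
```python
from h import *
import pickle
w,d,sc=pickle.load(open("w2.pkl","rb"))
def proj(s,X):
    c=np.array(s["R"])@X+np.array(s["t"]);return np.array([c[0]/c[2]*s["fx"]+s["cx"],c[1]/c[2]*s["fy"]+s["cy"]])
k0=np.array([.4911,.069,0]);out=[]
from itertools import product
for nm,s,fn in (("side",d,"pics/a_side.png"),("scene",sc,"pics/a_scene.png")):
    old=cv2.imread(fn);new=s["frame"][:,:,::-1]
    for tag,im,tr in (("start",old,0),("now",new,.1337)):
        k=k0+YD*tr
        ps=[proj(s,k+[0,0,z]) for z in (.094,.104,.064,.074)]
        print(nm,tag,[p.round(1) for p in ps])
        u,v=ps[0].astype(int);c=im[v-18:v+26,u-22:u+22];out.append(cv2.resize(c,(400,400),interpolation=cv2.INTER_NEAREST))
        p=(ps[0]-[u-22,v-18]);q=(ps[2]-[u-22,v-18])
cv2.imwrite("pics/i.png",cv2.resize(np.vstack([np.hstack(out[:2]),np.hstack(out[2:])]),(600,600),interpolation=cv2.INTER_NEAREST))
```

```text
side start [array([259.5, 183.3]), array([259. , 180.5]), array([261.1, 191.3]), array([260.6, 188.7])]
side now [array([226.3, 160.4]), array([225.6, 157.7]), array([228.5, 168.5]), array([227.8, 165.8])]
scene start [array([277.4, 184.5]), array([277.2, 181.2]), array([278.1, 194.3]), array([277.9, 191.1])]
scene now [array([252.8, 163.4]), array([252.5, 160.2]), array([253.8, 172.7]), array([253.5, 169.6])]
```

View pics/i.png

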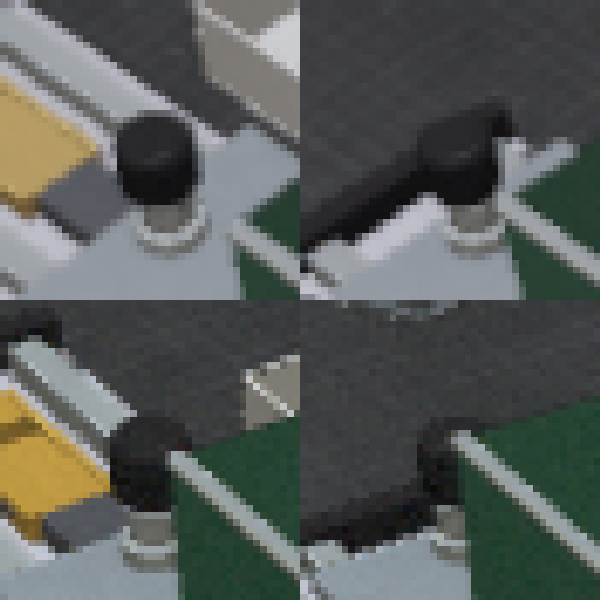

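The pin is seated: the knob matches its seated projection in both views, and riding on the strip would shift it by about 3 px. The travel is about 0.134. Next I'll check where the lever is.

Run:
```python
from h import *
import pickle
w,d,sc=pickle.load(open("w2.pkl","rb"))
def proj(s,X):
    c=np.array(s["R"])@X+np.array(s["t"]);return np.array([c[0]/c[2]*s["fx"]+s["cx"],c[1]/c[2]*s["fy"]+s["cy"]])
TM=K0-.180*YD+.1337*YD
L=TM-.155*YD-.006*XD;L[2]=.177;print("lever pred",L)
for nm,s in (("side",d),("scene",sc)):
    f=s["frame"].astype(int);m=((f[...,0]>100)&(f[...,1]<80)&(f[...,2]<80)).astype(np.uint8)
    p=proj(s,L).astype(int);mm=np.zeros_like(m);mm[p[1]-30:p[1]+30,p[0]-35:p[0]+35]=m[p[1]-30:p[1]+30,p[0]-35:p[0]+35]
    ys,xs=np.where(mm);c=(xs.mean(),ys.mean());print(nm,proj(s,L),c,len(xs),"on z.177",plane(s,c,.177),(xs.min(),xs.max(),ys.min(),ys.max()),[proj(s,L+e*YD*.0425) for e in(1,-1)])
# wrist view of bar of tub? trunnion etc skipped
```

```text
lever pred [ 0.4766508  -0.13186683  0.177     ]
side [315.74552196 201.2952816 ] (np.float64(314.8888888888889), np.float64(202.1769547325103)) 243 on z.177 [ 0.47358881 -0.13203118  0.177     ] (np.int64(299), np.int64(331), np.int64(191), np.int64(214)) [array([301.27546052, 191.84063285]), array([330.94356274, 211.22558756])]
scene [320.16611768 193.67481209] (np.float64(318.6958762886598), np.float64(193.29896907216494)) 194 on z.177 [ 0.47504148 -0.12876633  0.177     ] (np.int64(306), np.int64(332), np.int64(183), np.int64(205)) [array([309.18723167, 185.00730561]), array([331.81332098, 202.86993534])]
```

```bash
cat >> h.py <<'E'
L0=np.array([0.4757,-0.1320,0.177])-.004*YD
TR=L0+.091*XD;TR[2]=.135
A0=np.arctan2(42,-91);RR=np.hypot(91,42)/1000
def lev(th,off=np.zeros(3)):
    a=A0-th;p=TR+XD*RR*np.cos(a)+off;p[2]=TR[2]+RR*np.sin(a)+off[2]+.163;return list(p)
E
python3 - <<'E'
from station import r
from h import *
for th in np.arange(0,1.86,.3): 
    q=r.inverse_kinematics(lev(th),ORI); print(round(th,1),np.round(lev(th),3),None if q is None else np.round(q,1))
p=lev(0);p[2]=.42
r.reach(p,ORI)
r.servo_line(lev(0),ORI,.15);st(r,"down")
r.grab(40);st(r,"grip")
cv2.imwrite("pics/j_side.png",cv2.resize(r.snapshot("side")["frame"][120:300,190:430,::-1],None,fx=3,fy=3))
for th in (.1,.2): r.servo_line(lev(th),ORI,.04);st(r,th)
E
```

```text
0.0 [ 0.476 -0.136  0.34 ] [-19.9 -11.3  93.    0.   98.3 -17.5]
0.3 [ 0.492 -0.137  0.365] [-19.3  -8.8  88.3   0.  100.5 -16.9]
0.6 [ 0.515 -0.138  0.384] [-18.6  -5.3  83.1   0.  102.2 -16.2]
0.9 [ 0.543 -0.139  0.395] [-17.8  -1.   77.8   0.  103.2 -15.4]
1.2 [ 0.573 -0.14   0.398] [-17.1   3.5  73.    0.  103.5 -14.7]
1.5 [ 0.602 -0.141  0.392] [-16.4   7.9  68.9   0.  103.2 -14. ]
1.8 [ 0.628 -0.142  0.377] [-15.8  11.9  66.    0.  102.1 -13.4]
down 21.74 [ 0.4758 -0.1356  0.3409] [-0.06  0.05  0.93] 0.0878
grip 22.86 [ 0.4752 -0.136   0.3399] [-4.75 -0.46  1.02] 0.0149
0.1 23.31 [ 0.4798 -0.1362  0.348 ] [-5.32  0.25 -2.71] 0.015
0.2 23.71 [ 0.4853 -0.1365  0.3565] [-6.75 -0.28 -0.91] 0.0155
```

View pics/j_side.png

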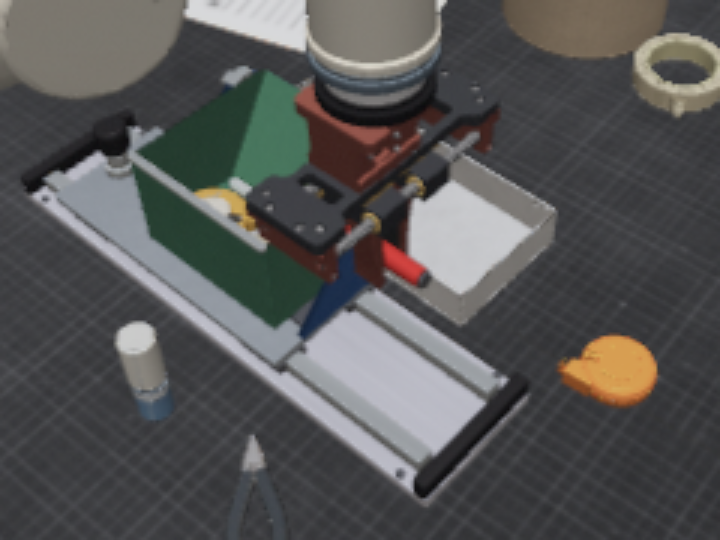

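Run:
```python
from station import r
from h import *
off=-.001*XD
for th in (.35,.5): r.servo_line(lev(th,off),ORI,.06);st(r,th)
cv2.imwrite("pics/k_side.png",cv2.resize(r.snapshot("side")["frame"][110:300,190:430,::-1],None,fx=3,fy=3))
```

```text
0.35 24.1 [ 0.4945 -0.1368  0.3678] [-2.89 -0.58 -4.06] 0.0153
0.5 24.5 [ 0.5059 -0.1373  0.3779] [-1.45 -1.57 -7.11] 0.0149
```

View pics/k_side.png

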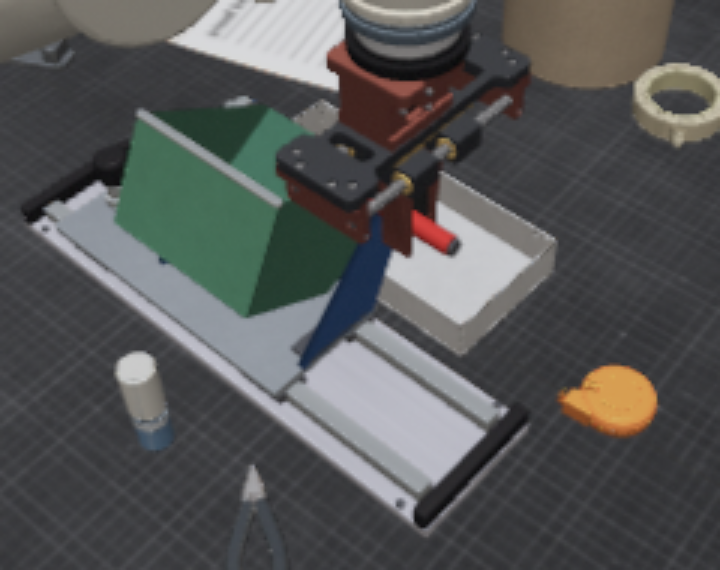

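Run:
```python
from station import r
from h import *
off=-.001*XD
for th in (.65,.8,.95,1.1,1.25,1.4,1.55,1.65,1.75,1.8): r.servo_line(lev(th,off),ORI,.055);st(r,th)
r.wait(.6);st(r)
cv2.imwrite("pics/l_side.png",cv2.resize(r.snapshot("side")["frame"][90:290,190:430,::-1],None,fx=3,fy=3))
cv2.imwrite("pics/l_scene.png",cv2.resize(r.snapshot("scene")["frame"][100:290,210:450,::-1],None,fx=3,fy=3))
cv2.imwrite("pics/l_wrist.png",r.snapshot("wrist")["frame"][:,:,::-1])
```

```text
0.65 24.98 [ 0.5187 -0.1379  0.3861] [-1.54 -1.56 -8.12] 0.0147
0.8 25.4 [ 0.5324 -0.1385  0.3921] [ -0.39  -1.74 -10.01] 0.0153
0.95 25.82 [ 0.5469 -0.1391  0.3961] [ -2.66  -2.5  -11.36] 0.0152
1.1 26.25 [ 0.5616 -0.1397  0.3978] [ -3.29  -2.56 -12.63] 0.0154
1.25 26.68 [ 0.5764 -0.1404  0.3973] [ -4.67  -2.68 -12.95] 0.0151
1.4 27.1 [ 0.5909 -0.141   0.3947] [ -6.01  -3.62 -11.68] 0.0147
1.55 27.52 [ 0.605  -0.1416  0.3899] [-6.43 -2.65 -9.98] 0.0152
1.65 27.86 [ 0.6139 -0.142   0.3856] [-6.45 -2.96 -9.95] 0.0154
1.75 28.19 [ 0.6223 -0.1423  0.3804] [-8.28 -2.77 -9.7 ] 0.0146
1.8 28.44 [ 0.6263 -0.1425  0.3775] [-8.26 -2.6  -8.54] 0.0152
 29.04 [ 0.6261 -0.1425  0.3777] [ -7.58  -2.89 -10.15] 0.0154
```

View pics/l_side.png

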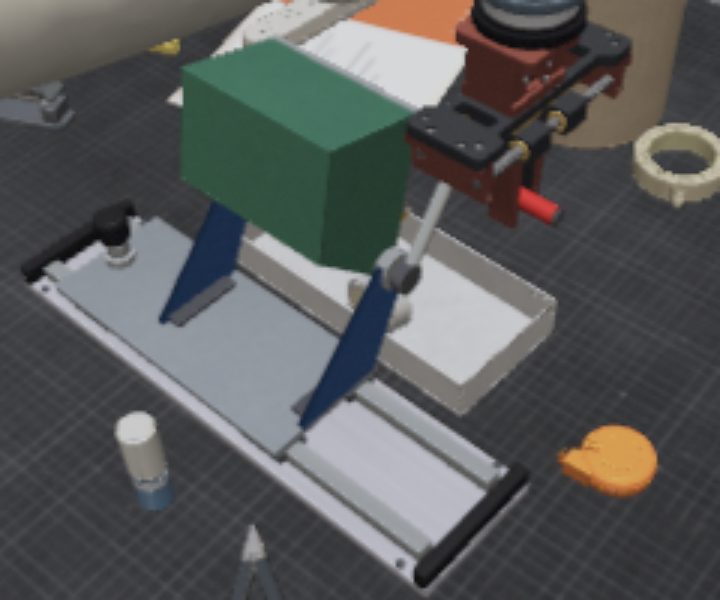

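View pics/l_wrist.png

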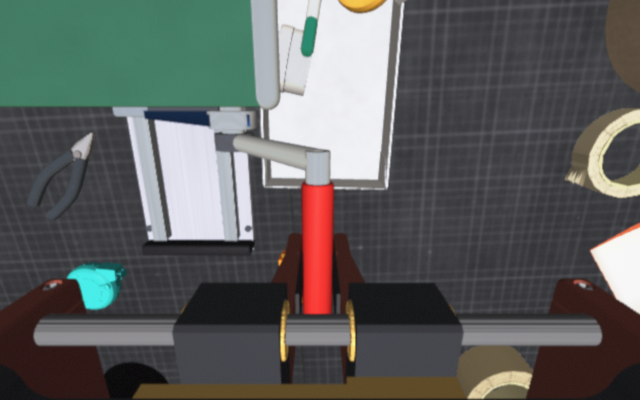

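View pics/l_scene.png

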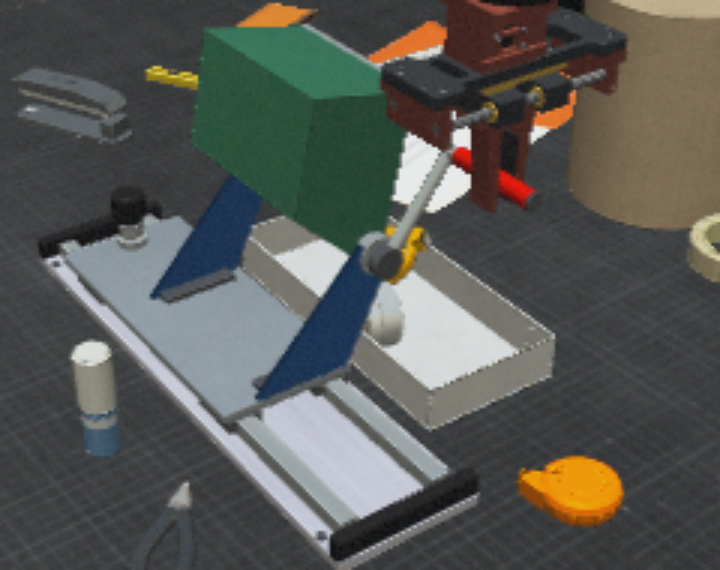

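The tin, the marker and the tape measure all look to be in the tray: tin and marker at wrist (295,60), tape at (365,0). I'll ease back a little and look while the tilt is still above 1.2 rad.

Run:
```python
from station import r
from h import *
import pickle
off=-.001*XD
w0=r.snapshot("wrist")
for th in (1.65,1.5): r.servo_line(lev(th,off),ORI,.05);st(r,th)
w=r.snapshot("wrist");d=r.snapshot("side");s=r.snapshot("scene");pickle.dump((w0,w,d,s),open("w3.pkl","wb"))
a=cv2.resize(w["frame"][0:220,220:460,::-1],(400,367));b=cv2.resize(w0["frame"][0:220,220:460,::-1],(400,367))
cv2.imwrite("pics/m_wrist.png",np.hstack([b,a]))
c=cv2.resize(d["frame"][110:260,240:400,::-1],(400,375));e=cv2.resize(s["frame"][120:270,270:430,::-1],(400,375))
cv2.imwrite("pics/m_ss.png",np.hstack([c,e]))
```

```text
1.65 29.69 [ 0.6135 -0.142   0.3858] [-7.47 -3.07 -9.95] 0.0149
1.5 30.14 [ 0.5999 -0.1414  0.3919] [ -6.41  -3.37 -11.06] 0.0153
```

View pics/m_wrist.png

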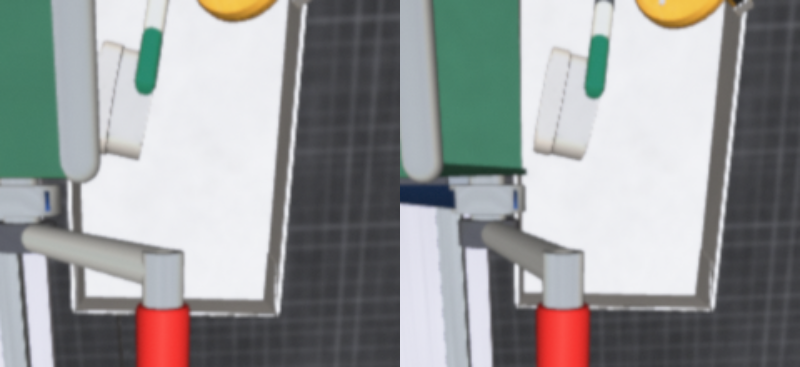

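View pics/m_ss.png

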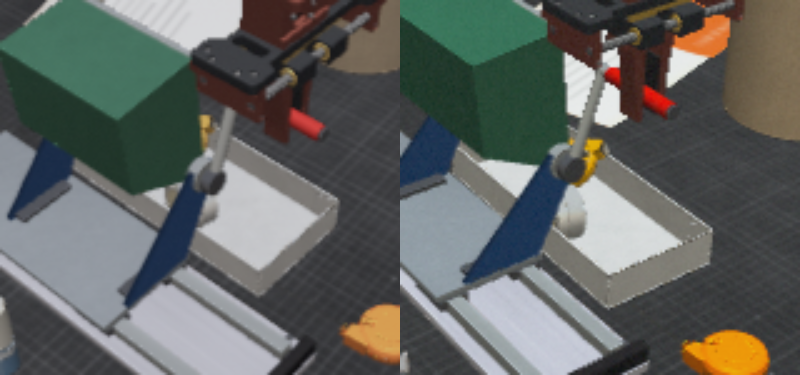

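Run:
```python
from station import r
from h import *
off=-.001*XD
for th in (1.35,1.2,1.05,.9,.75,.6,.45,.3,.15,.05): r.servo_line(lev(th,off),ORI,.06);
st(r,th)
for th in (0,-.01): r.servo_line(lev(th,off),ORI,.03);st(r,th)
cv2.imwrite("pics/n_side.png",cv2.resize(r.snapshot("side")["frame"][110:300,190:430,::-1],None,fx=3,fy=3))
```

```text
0.05 34.21 [ 0.4776 -0.1358  0.3478] [ 5.87 -3.65 -7.57] 0.0149
0 34.52 [ 0.4752 -0.1358  0.3431] [ 4.75 -3.12 -6.79] 0.015
-0.01 34.77 [ 0.4748 -0.1357  0.3422] [ 4.69 -2.32 -5.85] 0.0152
```

View pics/n_side.png

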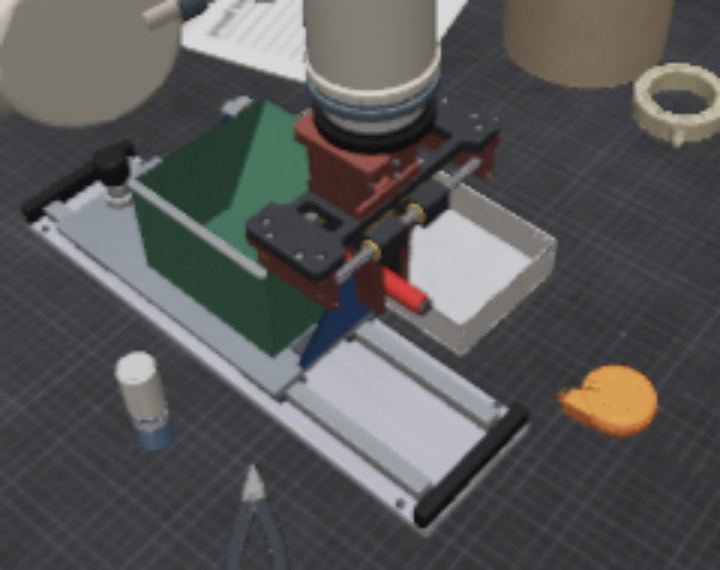

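Run:
```python
from station import r
from h import *
off=-.001*XD
for th in (-.025,-.04,-.055):
    r.servo_line(lev(th,off),ORI,.03);s=st(r,th)
    if s["contact_force"][2]>1: break
r.let_go();st(r,"open")
p=list(r.sense()["tcp_pos"]);p[2]=.43
r.servo_line(p,ORI,.15)
r.reach(P(K0,dy=.10,z=.45),ORI);r.wait(.3);st(r)
w=r.snapshot("wrist");cv2.imwrite("pics/o_wrist.png",w["frame"][:,:,::-1])
d=r.snapshot("side");s=r.snapshot("scene")
c=cv2.resize(d["frame"][110:280,190:390,::-1],(400,340));e=cv2.resize(s["frame"][120:290,220:420,::-1],(400,340))
cv2.imwrite("pics/o_ss.png",np.hstack([c,e]))
```

```text
-0.025 35.08 [ 0.474  -0.1357  0.3402] [ 4.33 -2.84 -6.21] 0.015
-0.04 35.33 [ 0.4736 -0.1357  0.3399] [ 5.94 -2.4  -0.64] 0.0151
-0.055 35.58 [ 0.4732 -0.1356  0.3399] [ 5.05 -1.1   3.45] 0.0149
open 36.77 [ 0.4724 -0.1359  0.3349] [-0.28 -1.18  0.15] 0.0877
 39.02 [0.4955 0.1681 0.45  ] [-1.12  0.03  0.47] 0.0878
```

View pics/o_wrist.png

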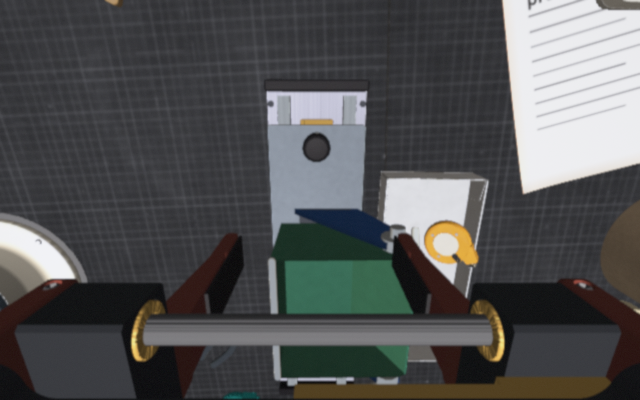

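View pics/o_ss.png

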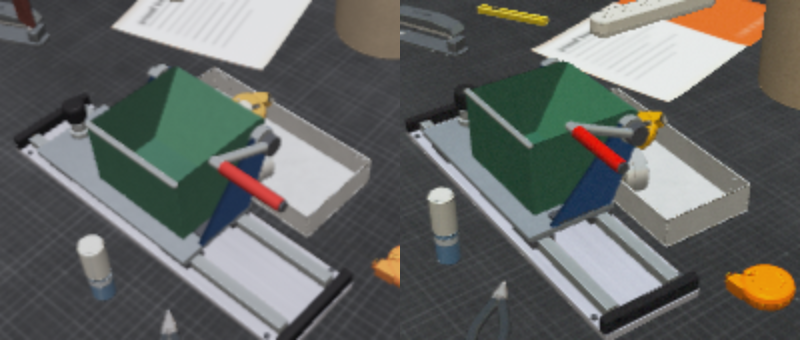

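The tub is upright and empty, the knob is seated and the glue stick is still standing. The tape at (450,243) leans on the tray's far wall, while the tin and marker are hidden here. I'll look from above the tray.

Run:
```python
from station import r
from h import *
import pickle
r.reach([0.63,-0.10,0.46],ORI);r.wait(.3);st(r)
w=r.snapshot("wrist");cv2.imwrite("pics/p_wrist.png",w["frame"][:,:,::-1])
r.wait(.5);w2=r.snapshot("wrist");pickle.dump((w,w2),open("w4.pkl","wb"))
print("moved px",(np.abs(w["frame"].astype(int)-w2["frame"]).max(2)>60)[:230].sum())
```

```text
40.62 [ 0.6298 -0.0989  0.4604] [-0.16 -0.26  0.27] 0.0877
moved px 534
```

View pics/p_wrist.png

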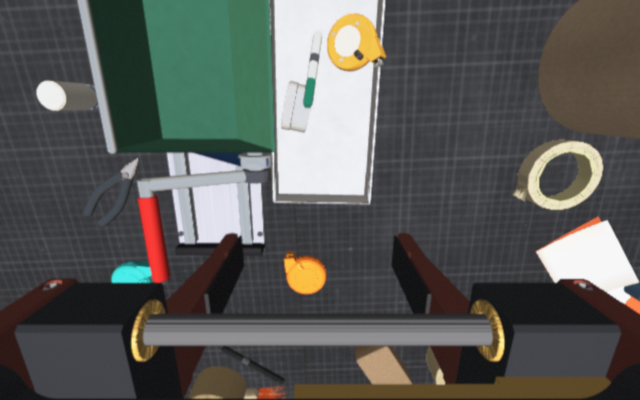

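Run:
```python
from station import r
from h import *
import pickle
w,w2=pickle.load(open("w4.pkl","rb"));w3=r.snapshot("wrist")
st(r)
def green(W):
    f=W["frame"][60:115,290:330].astype(int);m=(f[...,1]-f[...,0]>40);ys,xs=np.where(m);return xs.mean()+290,ys.mean()+60,len(xs)
def yel(W):
    f=W["frame"][5:90,320:390].astype(int);m=(f[...,0]-f[...,2]>90);ys,xs=np.where(m);return xs.mean()+320,ys.mean()+5,len(xs)
for W in (w,w2,w3): print(green(W),yel(W))
for a,b in ((w,w2),(w2,w3)):
    d=(np.abs(a["frame"].astype(int)-b["frame"]).max(2)>60)[:230];ys,xs=np.where(d);print(len(xs),d[75:135,280:315].sum(),d[5:80,270:390].sum())
c=[plane(w3,p,.044) for p in ((274,203),(371,203))];print("tray -y corners",c)
print("tape",plane(w3,yel(w3)[:2],.04),"tin faces",plane(w3,(288,105),.05),plane(w3,(306,108),.05),"marker ends",plane(w3,(317,35),.02),plane(w3,(308,105),.04))
o=np.hstack([cv2.resize(q["frame"][0:210,260:400,::-1],(392,588)) for q in (w,w3)]);cv2.imwrite("pics/q.png",o)
```

```text
41.27 [ 0.63   -0.1001  0.46  ] [ 0.08  0.45 -0.58] 0.088
(np.float64(308.85775862068965), np.float64(91.97413793103448), 232) (np.float64(355.91609695463023), np.float64(42.6022374145432), 1609)
(np.float64(308.7445887445887), np.float64(90.91341991341992), 231) (np.float64(355.8450617283951), np.float64(41.40925925925926), 1620)
(np.float64(308.7445887445887), np.float64(90.91341991341992), 231) (np.float64(355.82037037037037), np.float64(41.41358024691358), 1620)
534 11 212
0 0 0
tray -y corners [array([ 0.56985798, -0.14646528,  0.044     ]), array([ 0.70214909, -0.15193027,  0.044     ])]
tape [0.68260713 0.04873292 0.04      ] tin faces [ 0.5984166  -0.01965653  0.05      ] [ 0.62019006 -0.02406459  0.05      ] marker ends [0.63719063 0.06122706 0.02      ] [ 0.62252483 -0.02069949  0.04      ]
```

View pics/q.png

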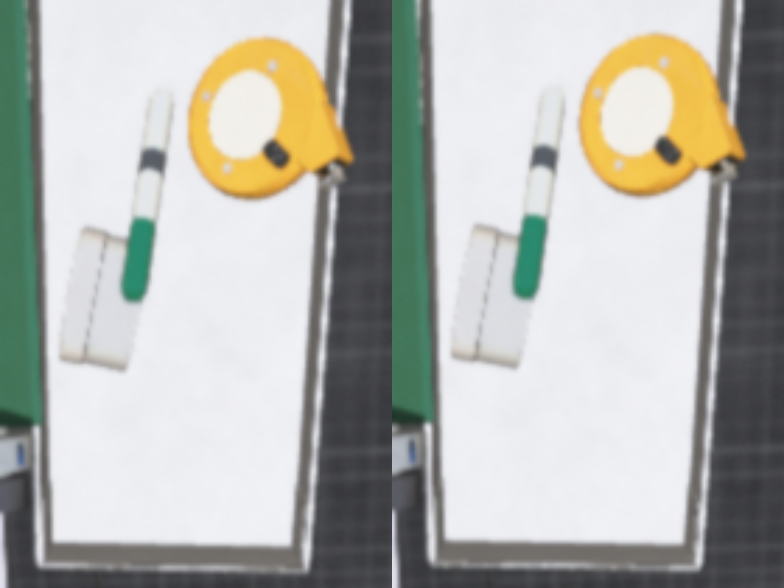

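Everything is at rest. In the tray frame, x is about +0.035 m for the tape, -0.03 m for the tin and within ±0.02 m for the marker. The arm is clear, so I'll hand in.

Run:
```python
from station import r
print(r.sense()["clock"]);r.hand_in()
```

```text
41.275
the job is handed in; nothing more can be done
```

I ran the full sequence and handed the job in at 41.3 s of the 64 s allowed. The hand-in returned no verdict.

1. **Unlock and slide:** I gripped the knob, lifted it about 14 mm and slid the carriage to 0.092 m of travel. I then set the pin on the strip and let go.
2. **Lock:** I pushed the carriage on with one open finger until the pin dropped and the carriage stopped dead. Travel is about 0.134 m from the wrist view. The knob matched its seated height in two views.
3. **Tip and return:** I lifted the red lever to about 1.8 rad, and all three things slid into the tray. I lowered the tub slowly by the handle to its stop, released it and moved clear.

The last pictures showed:
- **Tub and glue stick:** the tub was upright and empty, and the glue stick was standing.
- **Things in the tray:** all three were inside the tray, with no change between the last two pictures.
- **Odd resting positions:** the tin stands on its side with the marker against it. The tape measure leans on the tray's far wall with its nose just over the rim, but its middle is about 35 mm from the tray's centre line, inside the 70 mm limit.
- **Not measured:** I did not measure the heights of the three things directly. They only look to be under the 85 mm limit.

One check disagreed. The first two-camera estimates of the knob and lever were about 8 mm off in x, so I used the wrist view and the slide geometry instead, and the grasps went as planned.

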